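# Empty the grinding jar and pile the sample plates

### The job

Get the sample loader ready: tip all the grinding balls out of the steel jar into the blue tray and stand the jar upright, wholly on the round green mat. Stack every black sample plate flat in one square pile on the aluminium platform, each one's edges lined up with the platform's edges, and leave the other things on the bench where they are.

Things in the scene. Friction and masses are not known exactly. Their poses are not given: they have to be found in the camera images.
- platform: World frame: x away from the robot, y to its left, z up, bench top at z = 0. Fixed aluminium pile platform of the sample loader, a plain block 90 (its x) x 58 (its y) x 12 mm high, exactly the footprint of a sample plate, two small blue marks at its ends; turned by up to 0.5 rad. Origin: centre of its underside, on the bench. At the start the jar stands on it.
- mat: Fixed round green mat, 110 mm diameter, 4 mm thick, lying on the bench. Origin: centre of its underside.
- tray: Fixed blue open tray 170 x 170 x 60 mm high outside, walls 5 mm and floor about 5 mm thick. Origin: centre of its underside; x and y along its sides. Elsewhere, unlisted fixed equipment stands along the bench's edges: up to 0.2 m high beyond 0.75 m ahead of the robot, and beyond 0.55 m to either side.
- jar: Loose steel grinding jar: straight cylinder, 56 mm outer diameter, 75 mm high, wall 3.5 mm, base 5 mm, open at the top, about 0.25 kg; it holds five balls. Origin: centre of its underside; z points up through the mouth. It can be gripped across its outside.
- jar_rim (a point): Centre of the jar's mouth, 75 mm above its underside.
- ball1_center (a point): Centre of white ceramic grinding ball 1: 18 mm diameter, 18 g, polished and slippery, rolls freely; starts in the jar.
- ball2_center (a point): Centre of white ceramic grinding ball 2: 18 mm diameter, 18 g, polished and slippery, rolls freely; starts in the jar.
- ball3_center (a point): Centre of white ceramic grinding ball 3: 18 mm diameter, 18 g, polished and slippery, rolls freely; starts in the jar.
- ball4_center (a point): Centre of white ceramic grinding ball 4: 18 mm diameter, 18 g, polished and slippery, rolls freely; starts in the jar.
- ball5_center (a point): Centre of white ceramic grinding ball 5: 18 mm diameter, 18 g, polished and slippery, rolls freely; starts in the jar.
- plate1: Flat rigid black sample plate 1 with rows of white wells, 90 (its x) x 58 (its y) x 18 mm thick, about 0.09 kg, loose, starting flat on the bench; may be absent. All plates are alike and turning one half round makes no difference. Origin: centre of its underside, z up.
- plate2: Flat rigid black sample plate 2 with rows of white wells, 90 (its x) x 58 (its y) x 18 mm thick, about 0.09 kg, loose, starting flat on the bench; may be absent. All plates are alike and turning one half round makes no difference. Origin: centre of its underside, z up.
- plate3: Flat rigid black sample plate 3 with rows of white wells, 90 (its x) x 58 (its y) x 18 mm thick, about 0.09 kg, loose, starting flat on the bench; may be absent. All plates are alike and turning one half round makes no difference. Origin: centre of its underside, z up.
- plate4: Flat rigid black sample plate 4 with rows of white wells, 90 (its x) x 58 (its y) x 18 mm thick, about 0.09 kg, loose, starting flat on the bench; may be absent. All plates are alike and turning one half round makes no difference. Origin: centre of its underside, z up.
- plate5: Flat rigid black sample plate 5 with rows of white wells, 90 (its x) x 58 (its y) x 18 mm thick, about 0.09 kg, loose, starting flat on the bench; may be absent. All plates are alike and turning one half round makes no difference. Origin: centre of its underside, z up.
- plate6: Flat rigid black sample plate 6 with rows of white wells, 90 (its x) x 58 (its y) x 18 mm thick, about 0.09 kg, loose, starting flat on the bench; may be absent. All plates are alike and turning one half round makes no difference. Origin: centre of its underside, z up.
- reagent: Bystander, to be left where it is: amber reagent bottle. Origin: centre of its underside. 44 mm diameter, 85 mm high.
- canister: Bystander, to be left where it is: white jar with red cap. Origin: centre of its underside. 48 mm diameter, 60 mm high.
- screwdriver: Bystander, to be left where it is: small screwdriver lying on the blue notebook, about 130 mm long along its x.
- dish: Bystander, to be left where it is: small white dish. Origin: centre of its underside. 60 mm diameter, 14 mm high.
- notebook: Bystander, to be left where it is: blue notebook. Origin: centre of its underside. 100 x 140 x 12 mm.
Not all that is in view belongs to the job. What is shaped like the plate3 but red is not meant.

How it is judged:
By the outcome, as a careful person would: the job done as asked, in the order asked, and still so for the second after the job is handed in, with the robot touching nothing.
Of plate1, plate2, plate3, plate4, plate5, plate6 only 4 to 6 are there at a start; the rules pass over those that are not, and their reading is None.
At some moment in a run one of plate1, plate2, plate3, plate4, plate5, plate6 may be knocked a few centimetres aside while the robot is not near it.
It also fails if it takes over 210 s, if anything falls off the work surface, if the arm or the gripper's body presses on something with over 40 N, if the wrist force passes 120 N, or if a joint passes its speed limit or range.

### The arm

A 6-joint arm with a two-finger parallel gripper is mounted at the origin on the work surface. World frame = base frame: x ahead of the robot, y to its left, z up, the work surface at z = 0. Lengths are in m, angles in rad, forces in N, time in s.
With the tool pointing down it reaches from about 0.2 to 0.875 m from the base axis. Payload 3.4 kg.
Tool frame: the origin (TCP) lies at the very end of the fingers, on their centre line; the grasp point (between the pads) lies 19 mm behind it; z points along the fingers, y is the line along which they close (so a half turn about z gives the same grasp; the last joint's range is limited). The gripper opens to 94 mm and grips with 3 to 60 N. Pads are 16 mm wide; open, the fingers measure 119 mm over their backs; the gripper's body (75 mm by 177 mm) begins 78 mm behind the grasp point.
Start: joints at [-0.121, 0.276, 1.505, -0, 1.361, -0.121], TCP at [0.575, -0, 0.179] pointing down, gripper open.
Joint ranges: [-2.89, 2.89], [-0.75, 2.08], [0.22, 2.7], [-1.18, 4.32], [0.11, 2.71], [-2.7, 2.7]. Speed limits (rad/s): [2.57, 2.57, 3.14, 3.14, 3.14, 3.14].

### API

Orientations are given as [roll, pitch, yaw] about the fixed x, y, z axes, in that order (R = Rz(yaw) Ry(pitch) Rx(roll)).
In Python, from station import arm, eoat, kinematics, imaging, readout gives the robot as it stands. The module is installed in compiled form; this text tells all that it offers. Calls block until the motion is done:
- arm.movep(position, orientation): joint-space move of the TCP to a pose.
- arm.move_straight(position, feed=0.15, rotation=None, guard=None): straight line of the TCP; rotation=None keeps the orientation; feed is the mean speed in m/s. With guard (N) it stops when the force on the tool has changed by that much, and returns True; else False.
- arm.move_joints(angles): joint-space move.
- eoat.let_go() and eoat.gripper_close(grasp_force=None): open the fingers fully, or close them until they stop; grasp_force is the grip in N (None keeps the last).
- arm.dwell(seconds).
- kinematics.ik(position, orientation): joint angles nearest the present ones, or None.
- imaging.grab_frame(name): name is "scene" or "side" or "wrist"; returns the picture (400x640x3 uint8, red, green, blue); there is no depth.
- imaging.camera_model(name): a dict with "mtx" (3x3 intrinsics, pixels), "eye" and "rotation" of the camera in the world. Camera axes: x right, y down, z forward; pixel columns grow to the right and rows downward; lengths in m; the calibration is good to about 2 mm. A picture is of the moment at which its call begins: read the wrist's pose just before it. camera_model takes no time and is no camera call; for the wrist camera it gives the pose at the moment of the call.
A pose or a line that the arm cannot do raises arm.IKError and nothing moves.
- arm.job_done(): hands the job in; it is judged then, once.
Readings, each from a call of its own:
- readout.get_time(): time.
- readout.get_q(): joint angles.
- readout.get_qd(): joint speeds.
- readout.get_effort(): joint torques, N m.
- readout.get_tool_pos(): TCP position.
- readout.get_tool_rot(): TCP orientation.
- readout.get_contact_force(): force on the tool from outside, world axes, zero at the start.
- readout.get_moment(): the same for the moment, N m.
- readout.get_width(): opening from 0.0 (shut) to 1.0 (fully open).
- readout.get_grasp_force(): force on a finger pad.
Only numpy, scipy, OpenCV 4.12 (cv2) and the standard library are available. Lean on these libraries where they do the work, as an engineer would, in place of code of your own. Each camera call takes 0.05 s, during which the arm holds its last target. There are 200 camera calls.

## Working session

There is one attempt and no reset: what is moved stays moved. The work goes in short steps, each a Python script; the robot and the scene stay as the last script left them, time stands still between calls to the robot, and variables do not carry over. Pictures are saved under pics/ and viewed, at most 14 in all, crops included, and the job is handed in when it is done.

```bash
mkdir -p pics; python3 - <<'E'
from station import arm, eoat, kinematics, imaging, readout
import cv2, numpy as np
for n in ("scene","side","wrist"):
    c=imaging.camera_model(n); im=imaging.grab_frame(n)
    cv2.imwrite(f"pics/{n}0.png",im[:,:,::-1]); print(n,np.round(c["mtx"],1).tolist(),np.round(c["eye"],3),np.round(c["rotation"],3).tolist())
print(readout.get_time(),readout.get_tool_rot())
E
```

```text
scene [[402.5, 0.0, 326.1], [0.0, 402.5, 194.5], [0.0, 0.0, 1.0]] [0.848 0.556 0.902] [-2.498, 0.002, 2.503]
side [[456.2, 0.0, 314.1], [0.0, 456.2, 198.8], [0.0, 0.0, 1.0]] [-0.117 -0.658  1.28 ] [-2.472, 0.01, -0.719]
wrist [[295.0, 0.0, 317.8], [0.0, 295.0, 191.5], [0.0, 0.0, 1.0]] [0.576 0.082 0.383] [2.86, 0.002, 0.001]
0.15 [-3.14018055e+00 -1.83326079e-04  1.57075926e+00]
```

View pics/scene0.png

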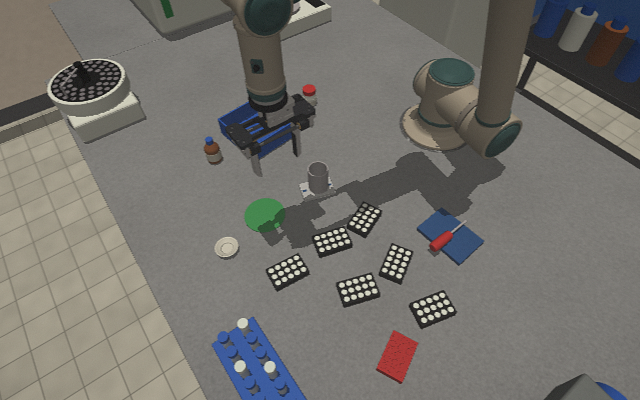

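View pics/side0.png

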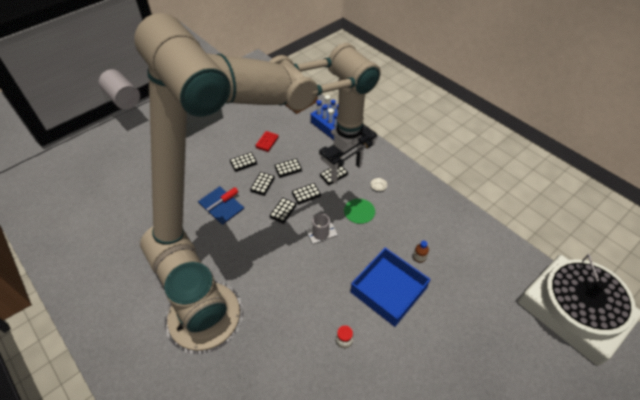

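Scene shows six black plates, (332,241), (365,219), (396,263), (288,271), (358,289), (432,308). It also shows a red decoy at (397,356), the jar on the platform at (318,180), the mat at (265,215), the tray at (250,128) behind the gripper, the reagent at (212,150), the canister at (309,93) and the dish at (227,247). In the side view the tray is clear at (390,287).

```bash
cat > h.py <<'E'
from station import arm, eoat, kinematics, imaging, readout
import cv2, numpy as np
from scipy.spatial.transform import Rotation as Ro
def cam(n):
    c=imaging.camera_model(n); return np.array(c["mtx"]),np.array(c["eye"]),Ro.from_euler('xyz',c["rotation"]).as_matrix()
def cast(px,c,z):
    K,e,R=c; px=np.atleast_2d(np.float64(px))
    d=np.c_[px,np.ones(len(px))]@np.linalg.inv(K).T@R.T
    return (e+d*((z-e[2])/d[:,2:]))[:,:2]
def proj(p,c):
    K,e,R=c; q=(np.atleast_2d(p)-e)@R@K.T; return q[:,:2]/q[:,2:]
def look(n,save=None):
    c=cam(n); im=imaging.grab_frame(n)
    if save: cv2.imwrite(f"pics/{save}.png",im[:,:,::-1])
    return im,c
def rect(pts):
    (x,y),(w,h),a=cv2.minAreaRect(np.float32(pts)*1000)
    if w<h: w,h,a=h,w,a+90
    a=(np.radians(a)+np.pi/2)%np.pi-np.pi/2
    return np.array([x/1000,y/1000,a,w,h])
def plates(im,c,z=0.018,v=False):
    """[x,y,yaw,long,short of well-centre grid] from white wells lying in black blobs"""
    g=im.max(2).astype(int); sat=g-im.min(2)
    dark=((g<70)&(sat<25)).astype(np.uint8)
    white=((g>135)&(sat<45)).astype(np.uint8)
    n,L,S,C=cv2.connectedComponentsWithStats(white)
    P=[]
    for i in range(1,n):
        x,y,w,h,a=S[i]
        if a<8 or max(w,h)>45: continue
        m=(L[y-2 if y>1 else 0:y+h+2,max(x-2,0):x+w+2]); d=dark[max(y-2,0):y+h+2,max(x-2,0):x+w+2]
        if d[m!=i].mean()<0.3: continue
        P.append(cast(C[i],c,z)[0])
    P=np.array(P)
    if len(P)==0: return []
    D=(np.linalg.norm(P[:,None]-P[None],axis=2)<0.0205).astype(np.uint8)
    from scipy.sparse.csgraph import connected_components as cc
    k,l=cc(D); out=[]
    for i in range(k):
        q=P[l==i]
        if v: print(len(q),q.mean(0).round(3),rect(q).round(3) if len(q)>3 else '')
        if len(q)>=8: out.append(np.r_[rect(q),len(q)])
    return out
def mask_big(m):
    cs,_=cv2.findContours(m.astype(np.uint8),cv2.RETR_EXTERNAL,cv2.CHAIN_APPROX_NONE)
    return max(cs,key=cv2.contourArea)[:,0]
E
python3 - <<'E'
from h import *
for n in ("scene","side","wrist"):
    im,c=look(n); print(n)
    plates(im,c,v=True)
    i=im.astype(int); r,g,b=i[...,0],i[...,1],i[...,2]
    q=mask_big((g>1.5*r)&(g>1.5*b)&(g>50)); print("mat",cv2.minEnclosingCircle(np.float32(cast(q,c,.004)*1000)))
    q=mask_big((b>1.6*r)&(b>1.4*g)&(b>60)); print("blue",rect(cast(q,c,.06)),q.mean(0))
E
```

```text
scene
1 [-0.468 -0.024] 
1 [-0.198  0.135] 
11 [0.423 0.149] [ 0.418  0.141  0.372 68.078 36.896]
15 [0.528 0.145] [ 0.528  0.145 -0.28  68.976 36.892]
15 [0.438 0.288] [ 0.438  0.287  0.494 68.556 36.178]
15 [0.665 0.147] [ 0.665  0.148 -0.103 68.264 36.874]
15 [0.558 0.285] [ 0.558  0.285 -0.338 68.515 36.421]
15 [0.45  0.423] [ 0.451  0.423 -0.26  68.361 37.039]
mat ((620.8525390625, -32.03373336791992), 54.85614776611328)
blue [  0.84125922   0.30849283  -1.57019283 210.53962708  98.05995178] [256.43283582 363.75746269]
side
1 [0.001 0.026] 
mat ((620.9600219726562, -34.235530853271484), 53.871864318847656)
blue [ 4.63314392e-01 -3.14595764e-01  1.19779790e-01  1.92116653e+02
  1.76554428e+02] [389.4863388  285.49726776]
wrist
15 [0.528 0.147] [ 0.528  0.147 -0.282 68.121 36.283]
15 [0.418 0.144] [ 0.418  0.143  0.367 68.13  35.997]
15 [0.665 0.15 ] [ 0.665  0.15  -0.106 68.131 36.201]
mat ((620.8051147460938, -30.131895065307617), 54.496273040771484)
blue [ 4.75486115e-01 -2.59589874e-01  2.40936028e-03  1.78480560e+02
  8.78795929e+01] [247.83180428 364.10397554]
```

View pics/wrist0.png

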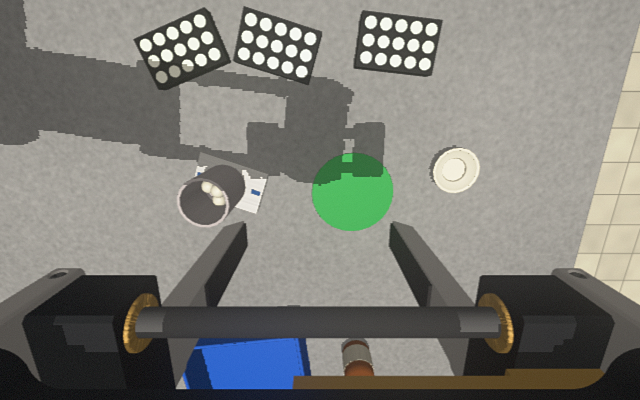

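Wrist view shows the jar mouth at (204,200) with white balls, the platform corner at (240,190), the mat at (352,191), three plates at the top, the dish at (455,170) and the tray at the bottom. All six plates fit the same 68x36 well grid, while the red block has no wells. Next I'll look at the tray and the jar from closer.

```bash
python3 - <<'E'
from h import *
D=[np.pi,0,np.pi/2]
arm.movep([0.47,-0.10,0.30],D); im,c=look("wrist","w1"); print(c[1])
arm.movep([0.47,-0.24,0.32],D); im2,c2=look("wrist","w2"); print(c2[1])
cv2.imwrite("pics/w12.png",np.hstack([cv2.imread("pics/w1.png")[:330,100:500],cv2.imread("pics/w2.png")[:330,100:500]]))
for i,cc in ((im,c),(im2,c2)):
    i=i.astype(int); r,g,b=i[...,0],i[...,1],i[...,2]
    q=mask_big((b>1.6*r)&(b>1.4*g)&(b>60)); print("blue",rect(cast(q,cc,.06)),q.min(0),q.max(0), cast([q[q[:,0].argmin()],q[q[:,0].argmax()],q[q[:,1].argmin()],q[q[:,1].argmax()]],cc,0.06))
E
```

```text
[ 0.47106934 -0.01819607  0.50406917]
[ 0.47141826 -0.1577419   0.5236675 ]
blue [ 4.70871216e-01 -2.82680420e-01  1.19616763e-01  1.68745361e+02
  1.67857834e+02] [263 218] [370 306] [[ 0.38042217 -0.23460174]
 [ 0.56296036 -0.35614515]
 [ 0.53543646 -0.19038733]
 [ 0.39540889 -0.35636198]]
blue [  0.4731087   -0.30320294  -1.4510862  175.87501526 168.82019043] [262 141] [374 252] [[ 0.38208432 -0.2336053 ]
 [ 0.56699926 -0.37838961]
 [ 0.52830947 -0.20829178]
 [ 0.40144399 -0.39964346]]
```

View pics/w12.png

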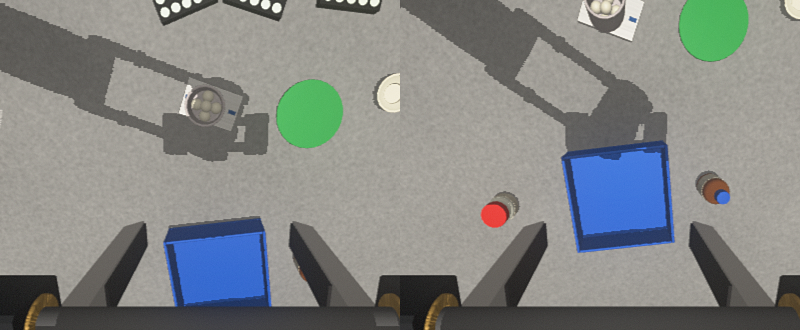

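```bash
cat >> h.py <<'E'
def ori(psi,th,roll=0):
    """tool pointing azimuth psi, th below horizontal, y horizontal, rolled about its own z"""
    z=np.array([np.cos(psi)*np.cos(th),np.sin(psi)*np.cos(th),-np.sin(th)]); y=np.array([-np.sin(psi),np.cos(psi),0])
    return Ro.from_matrix(np.c_[np.cross(y,z),y,z])*Ro.from_euler('z',roll)
def tcp(g,R): return np.asarray(g)+R.apply([0,0,.019])
E
python3 - <<'E'
from h import *
im=cv2.imread("pics/w1.png")[:,:,::-1]
# camera poses of w1/w2 rebuilt from eye prints, same rotation
c=cam("wrist"); c1=(c[0],np.array([.47107,-.0182,.50407]),c[2]); c2=(c[0],np.array([.47142,-.15774,.52367]),c[2])
print("jar",cast([305,105],c1,.087),"canister",cast([194,215],c2,.06),"reagent",cast([422,197],c2,.085))
i0=cv2.imread("pics/scene0.png"); 
J=[*cast([305,105],c1,.087)[0],.067]
for name,g,rolls in (("pick",J,[0]),("place",[.621,-.032,.06],[0]),("pour",[.473,-.30,.17],[0,.8,1.57,2,2.5,2.8])):
  for th in (0,.17,.35):
    for psi in np.arange(-1.6,1.0,.2):
      s=[]
      for base in (0,np.pi):
        for sg in (1,-1):
          if name!="pour" and sg==-1: continue
          qs=[]
          for r in rolls:
            R=ori(psi,th,base+sg*r); q=kinematics.ik(tcp(g,R),R.as_euler('xyz')); qs.append(q)
          ok=[q is not None for q in qs]
          if all(ok): s.append((round(base,1),sg,np.round(qs[0],2).tolist()if sg==1 else'',round(qs[-1][5],2)))
      if s: print(name,th,round(psi,1),s)
E
```

```text
jar [[ 0.45288382 -0.01557297]] canister [[ 0.26361589 -0.33199274]] reagent [[ 0.63278908 -0.29174743]]
pick 0 -1.6 [(0, 1, [0.57, 0.98, 1.84, -0.99, 1.75, 1.31], np.float64(1.31)), (3.1, 1, [0.57, 0.98, 1.84, -0.99, 1.75, -1.83], np.float64(-1.83))]
pick 0 -1.4 [(0, 1, [0.64, 0.97, 1.99, -1.1, 1.65, 1.41], np.float64(1.41)), (3.1, 1, [0.64, 0.97, 1.99, -1.1, 1.65, -1.73], np.float64(-1.73))]
pick 0 0.6 [(0, 1, [-1.35, 1.27, 2.65, 1.3, 1.31, 0.82], np.float64(0.82)), (3.1, 1, [-1.35, 1.27, 2.65, 1.3, 1.31, -2.32], np.float64(-2.32))]
pick 0 0.8 [(0, 1, [-1.24, 1.08, 2.45, 1.13, 1.4, 1.23], np.float64(1.23)), (3.1, 1, [-1.24, 1.08, 2.45, 1.13, 1.4, -1.91], np.float64(-1.91))]
pick 0.17 -1.6 [(0, 1, [0.56, 0.87, 1.86, -0.96, 1.64, 1.23], np.float64(1.23)), (3.1, 1, [0.56, 0.87, 1.86, -0.96, 1.64, -1.91], np.float64(-1.91))]
pick 0.17 -1.4 [(0, 1, [0.63, 0.84, 2.01, -1.08, 1.53, 1.32], np.float64(1.32)), (3.1, 1, [0.63, 0.84, 2.01, -1.08, 1.53, -1.82], np.float64(-1.82))]
pick 0.17 0.6 [(0, 1, [-1.33, 1.05, 2.68, 1.37, 1.23, 0.98], np.float64(0.98)), (3.1, 1, [-1.33, 1.05, 2.68, 1.37, 
[... 5330 characters left out ...]
 0.35 -0.0 [(0, -1, '', np.float64(-0.87)), (3.1, 1, [-1.47, 0.37, 2.44, 1.54, 1.21, -1.21], np.float64(1.59))]
pour 0.35 0.2 [(0, -1, '', np.float64(-0.77)), (3.1, 1, [-1.47, 0.42, 2.28, 1.33, 1.3, -1.11], np.float64(1.69))]
pour 0.35 0.4 [(0, -1, '', np.float64(-0.69)), (3.1, 1, [-1.44, 0.48, 2.11, 1.16, 1.41, -1.03], np.float64(1.77))]
pour 0.35 0.6 [(0, -1, '', np.float64(-0.64)), (3.1, 1, [-1.39, 0.54, 1.95, 1.03, 1.53, -0.98], np.float64(1.82))]
pour 0.35 0.8 [(0, -1, '', np.float64(-0.61)), (3.1, 1, [-1.33, 0.61, 1.78, 0.93, 1.66, -0.95], np.float64(1.85))]<sys>:0: UserWarning: Gimbal lock detected. Setting third angle to zero since it is not possible to uniquely determine all angles.
```

```bash
python3 - <<'E' 2>/dev/null
from h import *
from scipy.optimize import least_squares
rng=np.random.default_rng(0); X=[];Q=[];Z=[]
while len(X)<60:
    p=[rng.uniform(.3,.6),rng.uniform(-.3,.3),rng.uniform(.15,.4)]
    R=ori(rng.uniform(-1,1),rng.uniform(.1,1.5),rng.uniform(0,6)); q=kinematics.ik(p,R.as_euler('xyz'))
    if q is not None: X.append(p);Q.append(q);Z.append(R.apply([0,0,1]))
X,Q,Z=map(np.array,(X,Q,Z))
def W(v,Q):
    a,b,e,d,h,L=v; q1,q2,q23=Q[:,0],Q[:,1],Q[:,1]+Q[:,2]
    r=a*np.sin(q2)+b*np.sin(q23)+e*np.cos(q23); z=h+a*np.cos(q2)+b*np.cos(q23)-e*np.sin(q23)
    return np.c_[r*np.cos(q1)-d*np.sin(q1),r*np.sin(q1)+d*np.cos(q1),z]
best=None
for L in (.2,.35):
  s=least_squares(lambda v:(W(v,Q)+v[5]*Z-X).ravel(),[.4,.4,0,.07,.2,L]); print(s.x.round(4),s.cost)
v=s.x
for name,g in (("pick",[.453,-.0156,.07]),("place",[.621,-.032,.06]),("pour",[.473,-.3,.16])):
  for th in (0.1,.25,.4):
    for psi in (.4,.6,.8,1.0,1.2,1.4):
      R=ori(psi,th,np.pi); q=kinematics.ik(tcp(g,R),R.as_euler('xyz'))
      if q is not None:
        w=W(v,np.array([q]))[0]; print(name,th,psi,np.round(q,2),"wrist",w.round(3),"d_can",np.hypot(*(w[:2]-[.264,-.332])).round(3))
E
```

```text
[0.6297 0.4211 0.0604 0.0694 0.1368 0.4164] 8.979289523098451e-19
[0.6297 0.4211 0.0604 0.0694 0.1368 0.4164] 1.9156743674333738e-30
pick 0.1 0.6 [-1.34  1.14  2.68  1.34  1.26 -2.23] wrist [ 0.127 -0.239  0.11 ] d_can 0.166
pick 0.1 0.8 [-1.24  0.96  2.46  1.15  1.35 -1.83] wrist [ 0.177 -0.299  0.11 ] d_can 0.092
pick 0.1 1.0 [-1.13  0.9   2.28  1.01  1.45 -1.6 ] wrist [ 0.239 -0.348  0.11 ] d_can 0.03
pick 0.1 1.2 [-1.03  0.89  2.11  0.9   1.56 -1.46] wrist [ 0.31  -0.384  0.11 ] d_can 0.069
pick 0.1 1.4 [-0.93  0.9   1.95  0.81  1.67 -1.36] wrist [ 0.386 -0.405  0.11 ] d_can 0.142
pick 0.25 0.6 [-1.31  0.92  2.68  1.38  1.2  -2.03] wrist [ 0.135 -0.233  0.168] d_can 0.162
pick 0.25 0.8 [-1.21  0.79  2.47  1.16  1.27 -1.68] wrist [ 0.185 -0.292  0.168] d_can 0.089
pick 0.25 1.0 [-1.11  0.76  2.29  1.01  1.37 -1.49] wrist [ 0.245 -0.34   0.168] d_can 0.021
pick 0.25 1.2 [-1.02  0.76  2.12  0.89  1.48 -1.37] wrist [ 0.313 -0.375  0.168] d_can 0.065
pick 0.25 1.4 [-0.92  0.79  1.97  0.79  1.59 -1.29] wrist [ 0.388 -0.395  0.168] d_can 0.139
pick 0.4 0.6 [-1.24  0.67  2.64  1.38  1.13
[... 3055 characters left out ...]
79  1.97 -0.97] wrist [ 0.333 -0.659  0.258] d_can 0.334
pour 0.25 1.4 [-1.12  0.86  1.32  0.72  2.1  -0.98] wrist [ 0.408 -0.679  0.258] d_can 0.376
pour 0.4 0.4 [-1.42  0.46  2.11  1.14  1.37 -1.  ] wrist [ 0.136 -0.443  0.315] d_can 0.169
pour 0.4 0.6 [-1.38  0.52  1.95  1.01  1.49 -0.96] wrist [ 0.171 -0.507  0.315] d_can 0.198
pour 0.4 0.8 [-1.32  0.59  1.78  0.91  1.62 -0.93] wrist [ 0.218 -0.563  0.315] d_can 0.235
pour 0.4 1.0 [-1.25  0.66  1.63  0.82  1.76 -0.93] wrist [ 0.275 -0.608  0.315] d_can 0.276
pour 0.4 1.2 [-1.18  0.72  1.47  0.73  1.89 -0.94] wrist [ 0.34  -0.641  0.315] d_can 0.318
pour 0.4 1.4 [-1.1   0.78  1.33  0.65  2.02 -0.97] wrist [ 0.411 -0.661  0.315] d_can 0.36
```

```bash
python3 - <<'E'
from h import *
psi,th=.7,.4
R=ori(psi,th,np.pi); E=R.as_euler('xyz'); z=R.apply([0,0,1])
g=np.array([.453,-.0156,.057]); t=tcp(g,R)
pre=t-.12*z
print("t0",readout.get_time())
arm.movep(pre+[0,0,.17],E)
print(readout.get_q().round(2) if hasattr(readout.get_q(),'round') else readout.get_q())
arm.move_straight(pre,.2,rotation=E)
print("guard",arm.move_straight(t,.08,guard=10), np.round(np.subtract(readout.get_tool_pos(),t),4))
eoat.gripper_close(30); print(readout.get_width(),readout.get_grasp_force(),readout.get_contact_force())
arm.move_straight(t+[0,0,.15],.12); print(readout.get_width(),readout.get_contact_force(),readout.get_time())
a,_=look("scene","s1"); b,_=look("side","d1")
cv2.imwrite("pics/lift.png",np.hstack([a[60:360,150:550],b[60:360,150:550]])[:,:,::-1])
E
```

```text
t0 1.8
[-1.51  0.1   2.23  0.84  1.7  -0.95]
guard False [ 0.     -0.0004  0.    ]
0.5702915999709516 29.51333653963502 [1.73238705 0.10497187 0.39283778]
0.5668437844657584 [-0.63931192 -0.03668217 -3.99051892] 7.6167
```

View pics/lift.png

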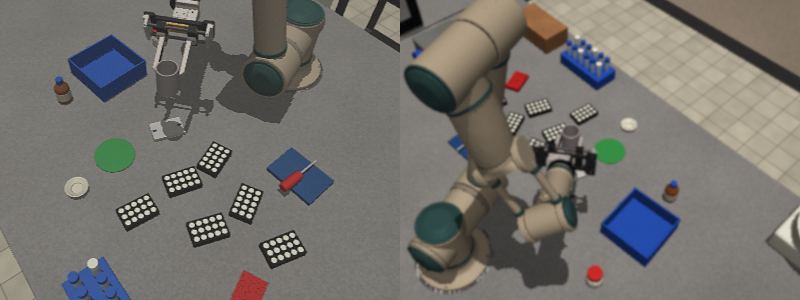

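The jar is lifted upright in the gripper, scene (167,75) in the crop. The platform is free at (170,128), and the tray in the scene at (105,65) is clear. Now I'll pour.

```bash
python3 - <<'E'
from h import *
psi,th=.7,.4
R0=ori(psi,th,np.pi); ut=R0.inv().apply([0,0,1]); tray=np.array([.473,-.303])
def pose(phi,g,th=th):
    R=ori(psi,th,np.pi+phi); return tcp(g,R),R.as_euler('xyz'),R.apply(ut)
u=pose(2.1,[0,0,0])[2]; print("u",u.round(2),pose(2.9,[0,0,0])[2].round(2))
g=np.r_[tray-.065*u[:2],.145]; print("g",g)
hi=np.r_[g[:2],.21]
arm.move_straight(pose(0,hi)[0],.2)
arm.move_straight(pose(0,g)[0],.15)
for phi in np.r_[.5,1.0,1.4,np.arange(1.6,2.41,.1),2.6,2.75]:
    p,e,_=pose(phi,g); arm.movep(p,e)
print(readout.get_q().__repr__(),readout.get_time(),readout.get_contact_force())
arm.dwell(.6)
f=readout.get_contact_force()
g2=np.r_[g[:2],.16]
for a,phi in ((.25,2.75),(.25,2.9),(.25,2.6),(.25,2.9)):
    p,e,_=pose(phi,g2,a); arm.movep(p,e)
arm.dwell(.5); print(readout.get_contact_force(),readout.get_time())
a,_=look("scene","s2"); b,_=look("side","d2")
cv2.imwrite("pics/pour.png",np.hstack([cv2.resize(a[70:220,150:350],(400,300)),cv2.resize(b[190:340,300:500],(400,300))])[:,:,::-1])
E
```

```text
u [ 0.1  -0.96 -0.28] [-0.4  -0.62 -0.67]
g [ 0.46654098 -0.24087158  0.145     ]
array([-1.3337438 ,  0.52852131,  2.00858963,  0.97417011,  1.48408358,
        1.70874924]) 14.025 [-0.64931328  0.30867139 -1.80791745]
[ 1.16354406  0.04825065 -2.31799599] 16.425
```

View pics/pour.png

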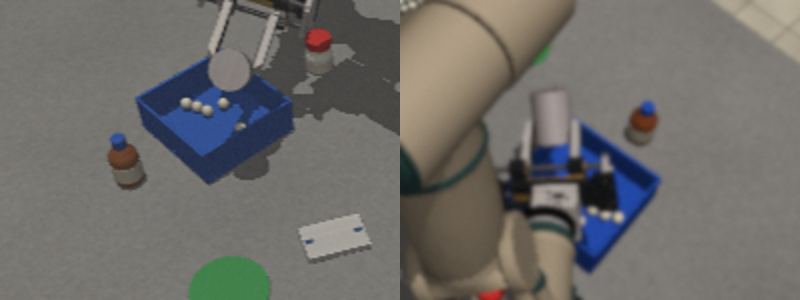

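All five balls are in the tray: scene crop (186,103), (197,106), (208,111), (223,103) and (240,127). Next, the jar goes onto the mat.

```bash
python3 - <<'E'
from h import *
psi,th=.7,.4
def pose(phi,g,th=th):
    R=ori(psi,th,np.pi+phi); return tcp(g,R),R.as_euler('xyz')
g=np.array([.4665,-.2409,.17])
for phi in (2.2,1.4,.7,0): arm.movep(*pose(phi,g))
p,e=pose(0,[.4665,-.2409,.21]); arm.move_straight(p,.15,rotation=e)
p,e=pose(0,[.621,-.031,.14]); arm.move_straight(p,.2)
p,e=pose(0,[.621,-.031,.058]); arm.move_straight(p,.12)
p,e=pose(0,[.621,-.031,.046]); print("touch",arm.move_straight(p,.03,guard=4),readout.get_tool_pos()[2]-p[2])
eoat.let_go()
z=Ro.from_euler('xyz',e).apply([0,0,1]); c=np.array(readout.get_tool_pos())
arm.move_straight(c-.12*z,.15); arm.move_straight(c-.12*z+[0,0,.15],.25)
D=[np.pi,0,np.pi/2]
arm.movep([.50,-.03,.33],D); im,cc=look("wrist","w3")
print("t",readout.get_time(),"eye",cc[1],cc[2].round(3).tolist()); plates(im,cc,v=True)
hsv=cv2.cvtColor(im,cv2.COLOR_RGB2HSV)
K=proj([.453,-.016,.012],cc)[0]; print(K)
E
```

```text
touch True 0.003804187139454525
t 26.0417 eye [0.50098275 0.0512289  0.53205217] [[1.0, 0.003, -0.006], [0.001, -0.961, -0.276], [-0.006, 0.276, -0.961]]
15 [0.528 0.147] [ 0.528  0.147 -0.285 68.227 36.092]
15 [0.418 0.144] [ 0.418  0.144  0.362 68.087 36.346]
15 [0.665 0.15 ] [ 0.665  0.15  -0.106 68.274 36.121]
1 [ 0.474 -0.334] 
[292.39688954 146.50025995]
```

View pics/w3.png

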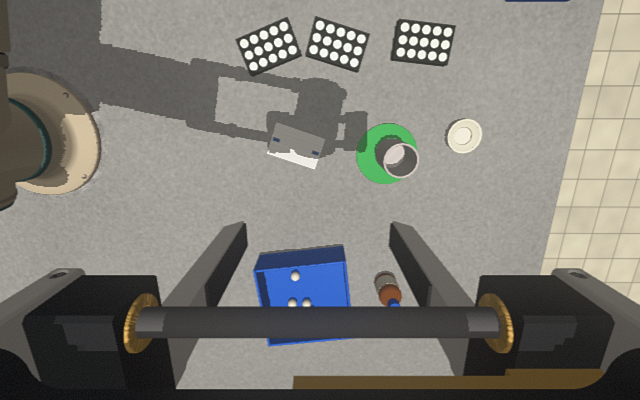

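The jar stands on the mat at (390,150), and the platform at (296,140) is half in shadow. Next I'll measure the platform precisely from opposite tool yaws.

```bash
cat >> h.py <<'E'
def view(p,yaw,h=.24,save=None):
    """tool down at yaw, camera so placed that p lies well ahead of the fingers"""
    x=np.array([np.cos(yaw),np.sin(yaw)])          # camera sits on the tool's +x side
    arm.movep([*(np.array(p[:2])-.045*x),h],[np.pi,0,yaw]); return x
def blues(im,c,near,z=.012):
    i=im.astype(int); r,g,b=i[...,0],i[...,1],i[...,2]
    m=((b>1.35*r)&(b>1.15*g)).astype(np.uint8); n,L,S,C=cv2.connectedComponentsWithStats(m)
    o=[(cast(C[k],c,z)[0],S[k][4]) for k in range(1,n) if 5<S[k][4]<200]
    return [q for q in o if np.hypot(*(q[0]-near))<.06]
E
python3 - <<'E'
from h import *
P=np.array([.453,-.016]); a=-.28
ims=[]
for k,(yaw,name) in enumerate(((a,"A"),(a+np.pi,"B"))):
    q=kinematics.ik([*P,.1],[np.pi,0,yaw]); print(name,None if q is None else np.round(q,2))
    if q is None: continue
    view(P,yaw); im,c=look("wrist","plat"+name); ims.append(im[:300,120:520])
    B=blues(im,c,P); print(B)
    if len(B)>=2:
        B=sorted(B,key=lambda t:-t[1])[:2]; p,q=sorted([B[0][0],B[1][0]],key=lambda t:t[0]); print("mid",(p+q)/2,"yaw",np.arctan2(*(q-p)[::-1]),"sep",np.hypot(*(q-p)))
print(readout.get_time())
cv2.imwrite("pics/platAB.png",np.hstack(ims)[:,:,::-1])
E
```

```text
A [-0.19  0.16  1.88 -0.    1.11  1.66]
[(array([ 0.49223726, -0.0268238 ]), np.int32(33)), (array([ 0.42403789, -0.00334122]), np.int32(19))]
mid [ 0.45813757 -0.01508251] yaw -0.3316080018525664 sep 0.07212894693713999
B [-0.19  0.16  1.88  0.    1.11 -1.48]
[(array([ 0.42409168, -0.00342667]), np.int32(26)), (array([ 0.49254314, -0.02638088]), np.int32(21))]
mid [ 0.45831741 -0.01490378] yaw -0.3235514629297892 sep 0.07219762912733803
30.45
```

View pics/platAB.png

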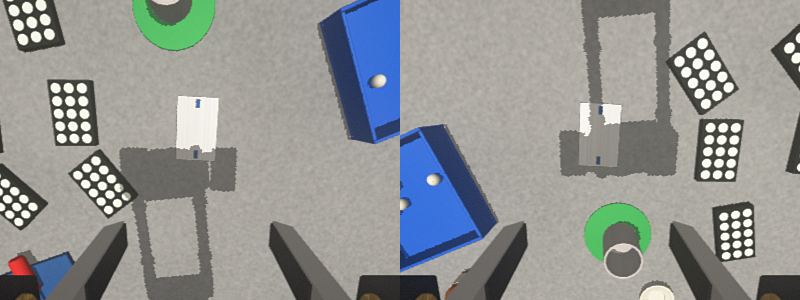

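Both views agree: the platform centre is (0.4582,-0.0150) and its yaw is about -0.328, with marks at crop (197,103)/(195,154) and (600,110)/(598,160). Next I'll pick and place the first plate and check it.

```bash
cat >> h.py <<'E'
def find(near,yaw,z=.018,h=.24,tol=.05):
    view(near,yaw,h); c=cam("wrist"); im=imaging.grab_frame("wrist"); best=None
    g=im.max(2).astype(int)
    for t in (135,115,100,88):
        for s in plates(np.where((g>t)[...,None],255,np.minimum(im,69 if t<100 else 255)).astype(np.uint8) if t<135 else im,c,z):
            if np.hypot(*(s[:2]-near[:2]))<tol and abs(s[3]-68)<3 and abs(s[4]-36)<3 and s[5]==15: best=s if best is None else best
        if best is not None: break
    return best
PL=np.array([.4582,-.0150,-.328])
def place(near,a0,level,P=PL):
    s=find(near,a0+np.pi)
    if s is None: print("not found",near); return False
    if abs(s[2]-a0)>.1 or np.hypot(*(s[:2]-near[:2]))>.01: s2=find(s,s[2]+np.pi); s=s2 if s2 is not None else s
    x,y,a=s[:3]; e=[np.pi,0,a+np.pi]
    arm.movep([x,y,.08],e); g1=arm.move_straight([x,y,.005],.10,guard=12)
    eoat.gripper_close(20); w=readout.get_width()
    if g1 or not .5<w<.7: print("bad grasp",g1,w); eoat.let_go(); arm.move_straight([x,y,.15],.2); return False
    top=.012+.018*level; zh=max(.15,top+.05)
    arm.move_straight([x,y,zh],.2)
    eP=[np.pi,0,P[2]+np.pi]; arm.movep([P[0],P[1],zh],eP)
    arm.move_straight([P[0],P[1],top+.010],.12); g=arm.move_straight([P[0],P[1],top+.003],.02,guard=4)
    zt=readout.get_tool_pos()[2]-top
    eoat.let_go(); arm.move_straight([P[0],P[1],max(.16,top+.07)],.2)
    print("placed from",s[:3].round(4),"w",round(w,3),"touch",g,round(zt,4),"t",readout.get_time()); return True
E
python3 - <<'E'
from h import *
view(PL,PL[2]+0); im,c=look("wrist")
m=(im.min(2)>190).astype(np.uint8); n,L,S,C=cv2.connectedComponentsWithStats(m)
k=L[tuple(np.int32(proj([*(PL[:2]+[.015,-.005]),.012],c)[0])[::-1])]; ys,xs=np.where(L==k); print("lit rect",rect(cast(np.c_[xs,ys],c,.012)),S[k])
print(place([.528,.147],-.283,0))
s=find(PL,PL[2]+np.pi,z=.030); print(s)
look("wrist","p1")
s=find(PL,PL[2]+0,z=.030); print(s)
E
```

```text
lit rect [ 4.65363495e-01 -1.78446732e-02 -3.27003558e-01  7.45101013e+01
  5.81120872e+01] [ 298  100   42   54 1939]
bad grasp False 0.0020457945672664036
False
None
None
```

View pics/p1.png

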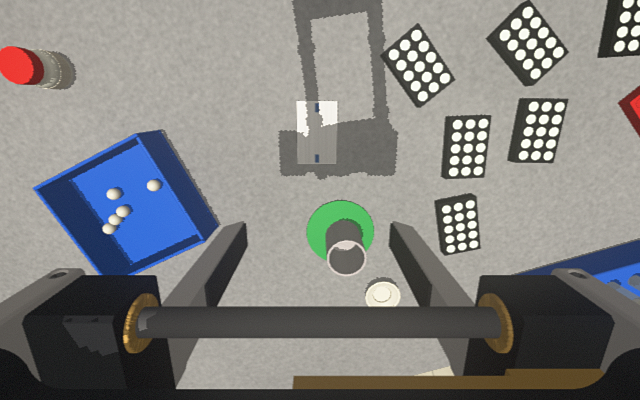

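The pile is still empty. All six plates are visible, and the five balls are in the tray at (113,194) to (153,185). The grasp closed on nothing, so I'll check where the plate is.

```bash
python3 - <<'E'
from h import *
im,c=look("scene"); plates(im,c,v=True)
s=find([.528,.147],-.283+np.pi); print(s)
im,c=look("wrist"); print(readout.get_tool_pos(),c[1]); plates(im,c,v=True)
E
```

```text
1 [-0.448 -0.161] 
1 [ 0.072 -0.507] 
13 [0.421 0.145] [ 0.418  0.142  0.355 67.988 36.908]
15 [0.547 0.182] [ 0.547  0.182 -0.289 68.426 36.783]
15 [0.438 0.288] [ 0.438  0.287  0.489 68.141 36.52 ]
15 [0.665 0.147] [ 0.665  0.148 -0.103 68.264 36.874]
15 [0.558 0.285] [ 0.558  0.285 -0.338 68.515 36.421]
15 [0.45  0.423] [ 0.451  0.423 -0.264 68.515 36.799]
[ 0.54707111  0.18428687 -0.28172902 68.46651459 36.2883606  15.        ]
[0.5711252  0.13425725 0.24008767] [0.49402537 0.15735636 0.44484549]
15 [0.439 0.289] [ 0.439  0.289  0.49  68.052 36.182]
12 [0.46  0.422] [ 0.461  0.422 -0.271 46.398 36.12 ]
15 [0.418 0.144] [ 0.419  0.143  0.367 68.431 36.361]
15 [0.557 0.287] [ 0.557  0.287 -0.342 68.055 36.206]
15 [0.547 0.184] [ 0.547  0.184 -0.284 68.522 36.14 ]
15 [0.665 0.15 ] [ 0.665  0.15  -0.104 68.085 36.1  ]
```

The plate was knocked about 42 mm to (0.547,0.184) between the look and the grasp, which is the announced disturbance. I'll retry.

```bash
python3 - <<'E'
from h import *
print(place([.547,.184],-.284,0))
s=find(PL,PL[2]+np.pi,z=.030); print(s)
s=find(PL,PL[2]+0,z=.030); print(s, readout.get_time())
E
```

```text
bad grasp False 0.003222622024726789
False
None
None 56.7083
```

```bash
python3 - <<'E'
from h import *
im,c=look("scene"); plates(im,c,v=True)
s=find([.547,.184],-.284+np.pi,tol=.08); print(s)
if s is not None:
    x,y,a=s[:3]; arm.movep([x,y,.08],[np.pi,0,a+np.pi])
    a_,_=look("wrist")
    print("g",arm.move_straight([x,y,.005],.10,guard=12),readout.get_tool_pos(),readout.get_tool_rot(),readout.get_width(),[x,y,a])
    b,_=look("wrist"); d,_=look("scene")
    cv2.imwrite("pics/g.png",np.hstack([b[100:400,120:520],cv2.resize(d[180:330,250:450],(400,300))])[:,:,::-1])
E
```

```text
1 [-0.447 -0.16 ] 
1 [ 0.072 -0.507] 
13 [0.421 0.145] [ 0.418  0.142  0.355 67.988 36.908]
15 [0.547 0.182] [ 0.547  0.182 -0.284 68.602 36.596]
15 [0.438 0.288] [ 0.438  0.287  0.494 68.238 36.426]
15 [0.665 0.147] [ 0.665  0.148 -0.107 68.325 36.763]
15 [0.558 0.285] [ 0.558  0.285 -0.338 68.515 36.421]
15 [0.45  0.423] [ 0.451  0.423 -0.264 68.482 36.814]
[ 0.54744843  0.18422687 -0.28856629 68.37927246 35.95172119 15.        ]
g False [0.54820211 0.18437111 0.00561839] [3.14092274e+00 1.23117416e-03 2.85298073e+00] 0.9992136107077688 [np.float64(0.5474484252929688), np.float64(0.18422686767578125), np.float64(-0.28856628728331835)]
```

View pics/g.png

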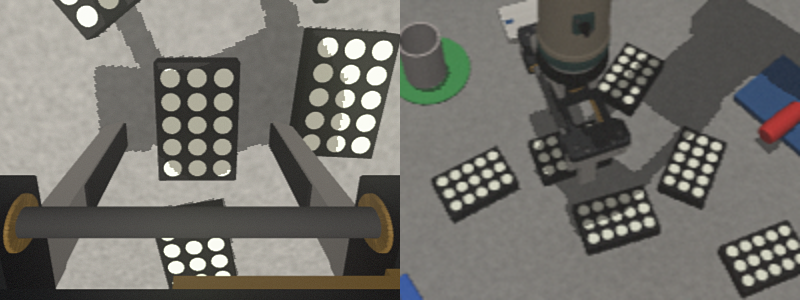

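Fingertips at crop (125,125) and (270,125) straddle the plate properly. I'll close here and watch the width.

```bash
python3 - <<'E'
from h import *
t=readout.get_time(); eoat.gripper_close(20); print(readout.get_time()-t,readout.get_width(),readout.get_grasp_force(),readout.get_tool_pos(),readout.get_contact_force())
b,_=look("wrist"); d,_=look("scene")
cv2.imwrite("pics/g2.png",np.hstack([b[100:400,120:520],cv2.resize(d[180:330,250:450],(400,300))])[:,:,::-1])
E
```

```text
1.4166999999999987 0.005565636920128249 0.0 [0.54743236 0.18423253 0.00499842] [-0.51599648 -0.10250829  1.24775767]
```

View pics/g2.png

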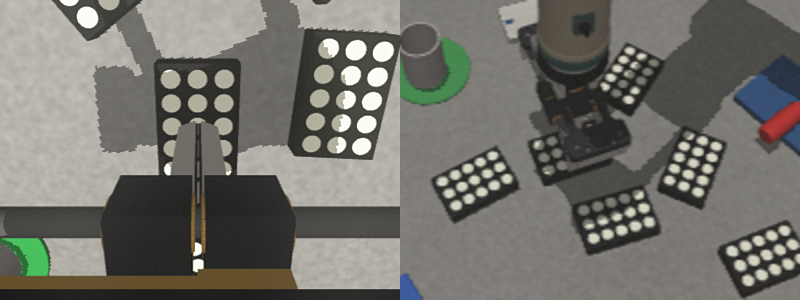

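The fingers closed over the plate without gripping it: the tips at crop (200,125) lie over the wells, although the TCP reads z=0.005. I'll probe the real tip heights on the fixed platform and on the plate.

```bash
python3 - <<'E'
from h import *
eoat.let_go(); x,y,_=readout.get_tool_pos(); e=list(readout.get_tool_rot())
arm.move_straight([x,y,.10],.2); eoat.gripper_close(5)
arm.move_straight([x,y,.05],.2); print("plate",arm.move_straight([x,y,.004],.03,guard=3),readout.get_tool_pos()[2],readout.get_contact_force())
arm.move_straight([x,y,.12],.2)
arm.movep([*PL[:2],.08],[np.pi,0,PL[2]+np.pi]); arm.move_straight([*PL[:2],.04],.2)
print("platform",arm.move_straight([*PL[:2],.004],.03,guard=3),readout.get_tool_pos()[2],readout.get_contact_force())
arm.move_straight([*PL[:2],.12],.2); eoat.let_go()
s=find([.547,.184],-.284+np.pi,tol=.08); print(s,readout.get_time())
im,c=look("scene"); print([p.round(3) for p in plates(im,c)])
E
```

```text
plate False 0.004204021600759299 [0.20394835 0.65150345 0.25823538]
platform False 0.004184515068484988 [-0.06934415  0.14751048 -0.15957898]
[ 0.54736865  0.18422987 -0.28645773 68.02700043 36.16648865 15.        ] 74.6333
[array([ 0.438,  0.288,  0.488, 68.755, 36.557, 15.   ]), array([ 0.665,  0.148, -0.102, 68.231, 36.742, 15.   ]), array([ 0.557,  0.286, -0.318, 68.353, 36.685, 10.   ]), array([ 0.45 ,  0.423, -0.267, 68.417, 36.673, 15.   ])]
```

```bash
python3 - <<'E'
from h import *
e=[np.pi,0,PL[2]+np.pi]
eoat.gripper_close(5); arm.movep([*PL[:2],.06],e); arm.move_straight([*PL[:2],.01],.1)
print("platform closed",arm.move_straight([*PL[:2],-.03],.02,guard=3),readout.get_tool_pos()[2],readout.get_contact_force())
arm.move_straight([*PL[:2],.06],.2); eoat.let_go()
p=[.53,.06]; arm.movep([*p,.06],[np.pi,0,np.pi/2]); arm.move_straight([*p,.01],.1)
print("bench open",arm.move_straight([*p,-.03],.02,guard=3),readout.get_tool_pos()[2],readout.get_contact_force())
arm.move_straight([*p,.1],.2); print(readout.get_time())
E
```

```text
platform closed True -0.013844192759600478 [ 0.49404686 -0.13667808  4.85745288]
bench open True -0.025818174302812427 [-0.86209372 -0.3208381   4.87496166]
85.3417
```

The probe shows the fingertips sit 25.8 mm behind the reported TCP (bench contact at -0.0258, platform at -0.0138). I'll correct for that and go on.

```bash
python3 - <<'E'
s=open('h.py').read()
s=s.replace("arm.movep([x,y,.08],e); g1=arm.move_straight([x,y,.005],.10,guard=12)","arm.movep([x,y,.03],e); g1=arm.move_straight([x,y,.0035-DZ],.12,guard=15)")
s=s.replace("zh=max(.15,top+.05)\n    arm.move_straight([x,y,zh],.2)","zh=max(.08,top+.04)\n    arm.move_straight([x,y,zh],.25)")
s=s.replace("top+.010],.12)","top+.012-DZ],.2)").replace("top+.003],.02,guard=4)","top+.0025-DZ],.025,guard=4)")
s=s.replace("-top\n","-top+DZ\n").replace("max(.16,top+.07)],.2)","max(.10,top+.04)],.25)")
s=s.replace("PL=np","DZ=.0258\nPL=np")
open('h.py','w').write(s)
E
python3 - <<'E'
from h import *
print(readout.get_time(),place([.547,.184],-.286,0))
s=find(PL,PL[2]+np.pi,z=.030); print(s,readout.get_time())
E
```

```text
placed from [ 0.5474  0.1843 -0.2885] w 0.615 touch True 0.0035 t 92.2417
85.3417 True
[ 4.58824463e-01 -1.46170502e-02 -3.26607812e-01  6.80300674e+01
  3.66354713e+01  1.50000000e+01] 92.9333
```

The first plate is on the platform within 0.7 mm. I'll do the rest.

```bash
python3 - <<'E'
from h import *
lv=1
for n,a in (([.418,.144],.365),([.439,.289],.49),([.557,.286],-.34),([.665,.150],-.105),([.451,.423],-.265)):
    if place(np.array(n),a,lv): lv+=1
    else: break
    s=find(PL,PL[2]+np.pi,z=.012+.018*lv,h=.24+.01*lv,tol=.03); print(lv,s)
im,c=look("scene","s3"); im2,_=look("side","d3")
cv2.imwrite("pics/end.png",np.hstack([im[60:360,150:550],im2[60:360,150:550]])[:,:,::-1])
print([p.round(3) for p in plates(im,c)],readout.get_time())
E
```

```text
placed from [0.4184 0.1437 0.3625] w 0.617 touch True 0.0036 t 99.2667
2 [ 4.58586456e-01 -1.44743862e-02 -3.25233089e-01  6.82356262e+01
  3.65862732e+01  1.50000000e+01]
placed from [0.4385 0.2896 0.4862] w 0.614 touch True 0.0036 t 107.2167
3 [ 4.58620483e-01 -1.45644608e-02 -3.26669465e-01  6.79007950e+01
  3.65782318e+01  1.50000000e+01]
placed from [ 0.5576  0.2869 -0.3456] w 0.614 touch True 0.0036 t 115.1917
4 [ 4.59024414e-01 -1.47406845e-02 -3.30524124e-01  6.80424042e+01
  3.68156586e+01  1.50000000e+01]
placed from [ 0.6649  0.1495 -0.107 ] w 0.612 touch True 0.0036 t 122.9333
5 [ 4.58768524e-01 -1.47954330e-02 -3.29922250e-01  6.79290314e+01
  3.66806908e+01  1.50000000e+01]
placed from [ 0.4506  0.4248 -0.272 ] w 0.616 touch True 0.0036 t 131.8667
6 [ 4.58926300e-01 -1.47008896e-02 -3.26371723e-01  6.80088577e+01
  3.65599632e+01  1.50000000e+01]
[] 132.7167
```

View pics/end.png

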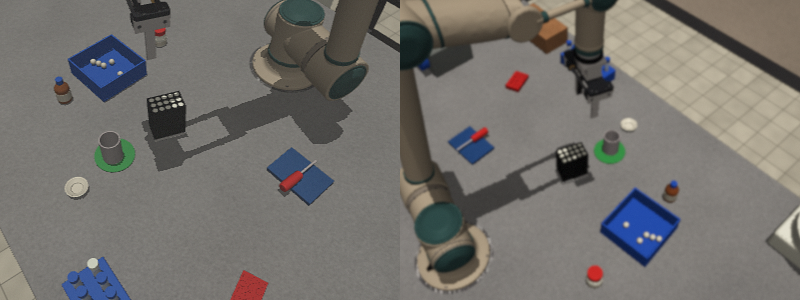

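The pile of six is square at crop (167,115). The jar is upright on the mat at (112,150), the five balls are in the tray at (100,65), and the bystanders are where they were.

```bash
python3 -c "
from h import *
arm.job_done()"
```

```text
the job is handed in; nothing more can be done
```

The job is done and handed in at about 133 s: all five balls are in the blue tray, the jar stands upright on the green mat, and all six plates are stacked on the platform within about 1 mm of its edges.

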